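# Lay an instrument cassette flat for the steriliser

### The arm

A 7-joint arm with a two-finger parallel gripper is mounted at the origin on the work surface. World frame = base frame: x ahead of the robot, y to its left, z up, the work surface at z = 0. Lengths are in m, angles in rad, forces in N, time in s.
With the tool pointing down it reaches from about 0.425 to 0.875 m from the base axis. Payload 4.7 kg.
Tool frame: the origin (TCP) lies at the very end of the fingers, on their centre line; the grasp point (between the pads) lies 19 mm behind it; z points along the fingers, y is the line along which they close (so a half turn about z gives the same grasp; the last joint's range is limited). The gripper opens to 87 mm and grips with 3 to 60 N. Pads are 19 mm wide; open, the fingers measure 117 mm over their backs; the gripper's body (75 mm by 190 mm) begins 51 mm behind the grasp point.
Start: joints at [1.31, 0.321, -0.07, 1.45, 0.023, 1.371, -0.057], TCP at [0.176, -0.626, 0.223] pointing down, gripper open.
Joint ranges: [-2.86, 2.86], [-0.3, 2.09], [-1.38, 1.24], [0.06, 2.45], [-1.56, 4.7], [0.09, 2.05], [-2.69, 2.69]. Speed limits (rad/s): [2.57, 2.57, 3.14, 3.14, 3.14, 3.14, 3.14].

### API

Orientations are given as a rotation vector (axis times angle).
In Python, from bench import ctrl gives the robot as it stands.
- The arm moves only by the shell command python3 -m jog 'ROWS' [FORCE]. ROWS is JSON, a list that holds one entry, the list of rows, each a list of 7 numbers: the shift along the tool's x, y, z in mm, then the turn, a rotation vector about the tool's x, y, z in degrees, then the finger opening in mm, from 0 to 87. A call has 1 to 10 rows; each row is the pose to reach, as a shift and turn from the pose commanded when the call began, along the tool's axes at that moment; what a row does not reach only later rows make up. A row lasts 1/10 s, in which the tool goes at most 50 mm and 8.59 degrees, less where a joint would pass 70% of its speed; a pose out of reach is approached as far as the arm can. A call with a gripper value outside its range is refused whole. The fingers move at their own pace and stop on an object; FORCE is the grip in N (left out, the last holds). Time passes only in rows, so rows that repeat a pose let the fingers close. It gives the time, the measured TCP pose, the force, the opening and the grip force at its end, in the units of the state.
- ctrl.get_state(): the state, without advancing time (a new reading comes with each control period).
- ctrl.get_image(name): name is "side" or "top"; returns a dict with "image" (384x512x3 uint8, red, green, blue), "depth" (384x512 float32, m along the optical axis (not along the pixel's ray), 0 where there is no reading), "fov_y" (degrees; the focal length in pixels is half the picture's height over the tangent of half this angle, whatever the lens; pixels are square), "cx", "cy" (the principal point, pixels), "rvec" (rotation vector, rad) and "tvec" (3), from world to camera coordinates, as OpenCV has them. Camera axes: x right, y down, z forward; pixel columns grow to the right and rows downward; lengths in m; the calibration is good to about 2 mm. A picture is of the moment at which its call begins.
- ctrl.close_job(): hands the job in; it is judged then, once.
The state is a dict: "time": time; "joint_positions": joint angles; "qd": joint speeds; "joint_torque": joint torques, N m; "position": TCP position; "tool_rot": TCP orientation; "ft_force": force on the tool from outside, world axes, zero at the start; "torque": the same for the moment, N m; "grip_width": opening from 0.0 (shut) to 1.0 (fully open); "grip_force": force on a finger pad.
Only numpy, scipy, OpenCV 4.12 (cv2) and the standard library are available. Lean on these libraries where they do the work, as an engineer would, in place of code of your own. Each camera call takes 0.05 s, during which the arm holds its last target. There are 200 camera calls.

### The job

Two perforated steel instrument cassettes stand on edge side by side on the steriliser's loading tray. Using the fingers only to push, never gripping or lifting anything, tip the taller cassette over so that it falls flat on the tray towards the raised end stop, and then push it along the tray until its front edge rests fully and squarely against the stop. Leave the shorter cassette standing where it is, and do not disturb the cup in front of it or the other things on the counter.

Things in the scene. Friction and masses are not known exactly. Their poses are not given: they have to be found in the camera images.
- tray: fixed steel tray 290 x 290 mm, dark rubber facing, surface 6 mm above the counter. Origin: centre of underside. Its +y points to the end stop, a full-width bar 32 mm high (over the counter), face at y = +135 mm, back at 149. Lips 5 mm thick, 14 mm high along the edges x = +-142 mm; edge y = -145 mm is open
- cassette: taller cassette: loose perforated steel box, 0.3-0.6 kg, 110 mm wide (x), 32 thick (y), 130 tall (z). Starts upright in the left or right half of the tray, +y to the stop, square within 4 deg. Origin: centre of underside. Pushed near its top towards the stop it pivots on its lower front edge, topples with little sliding and lies 32 mm high, 35 to 95 mm short of the stop
- cassette_top (a point): centre of the cassette's 110 x 32 mm top face, 130 mm from its origin along its z; once the cassette has been tipped over this is the middle of its front edge, which has to meet the stop
- short_cassette: the shorter cassette, to be left standing: 100 mm wide (x), 40 mm thick (y), 80 mm tall (z), loose, 0.4 kg, in the other half of the tray, its centre about 140 mm from the tall one's. Origin: centre of its underside
- cup: small open steel cup, 54 mm across, 50 mm tall, loose, standing on the tray between the shorter cassette and the stop. Origin: centre of its underside
- bottle: brown glass bottle, 60 mm across, 140 mm tall, loose on the counter to the left of the tray. Origin: centre of its underside
- jar: white jar with steel lid, 64 mm across, 75 mm tall, loose on the counter to the left of the tray. Origin: centre of its underside
- bowl: steel bowl, 130 mm across, 45 mm tall, loose on the counter to the right of the tray. Origin: centre of its underside
- carton: cardboard carton 60 x 110 x 45 mm, loose on the counter to the right of the tray. Origin: centre of its underside
- spatula: flat steel spatula, 190 mm long, lying loose on the counter near the robot, right of the tray. Origin: under its middle

How it is judged:
On the way, in this order (a step that is already met when the one before it is completed fails the run):
1. the taller cassette lies flat on the tray, tipped over towards the stop (angle between cassette's own z axis and vertical between 1.5 and 1.64 rad and angle between cassette's own x axis and vertical between 1.5 and 1.64 rad and angle between the z axis of cassette and the y axis of tray, either way round below 0.5 rad and y of cassette_top in the frame of tray above 0.02 m and height (world z) of cassette_top below 0.03 m), for 0.2 s.
2. its front edge is against the stop (y of cassette_top in the frame of tray above 0.13 m and height (world z) of cassette_top below 0.03 m), for 0.2 s.
At the end, for the whole second after the job is handed in: The taller cassette lies flat on the tray (within 4 degrees), at rest, the middle of its front edge within 5 mm of the stop's face and the cassette square to the tray within 4 degrees; the shorter cassette and the cup stand upright within 15 mm of where they were (all of step 2 and angle between cassette's own z axis and vertical between 1.5 and 1.64 rad and angle between cassette's own x axis and vertical between 1.5 and 1.64 rad and height (world z) of cassette below 0.03 m and angle between the z axis of cassette and the y axis of tray, either way round below 0.07 rad and linear speed of cassette below 0.01 m/s and angle between each of short_cassette, cup's own z axis and vertical below 0.05 rad and distance of each of short_cassette, cup from where it was at the start of the episode below 0.015 m); the robot touches nothing.
It fails at once if the taller cassette is lifted or carried (height (world z) of cassette above 0.04 m or height (world z) of cassette_top above 0.155 m).
It fails at once if the shorter cassette is tipped, lifted or shifted by more than 15 mm (angle between short_cassette's own z axis and vertical above 0.3 rad or distance of short_cassette from where it was at the start of the episode above 0.015 m).
It fails at once if the cup is tipped, lifted or shifted by more than 15 mm (angle between cup's own z axis and vertical above 0.3 rad or distance of cup from where it was at the start of the episode above 0.015 m).
It fails at once if another thing on the counter is moved by more than 30 mm (distance of any of bottle, jar, bowl, carton, spatula from where it was at the start of the episode above 0.03 m).
It also fails if it takes over 43 s, if anything falls off the work surface, if the arm or the gripper's body presses on something with over 40 N, if the wrist force passes 120 N, or if a joint passes its speed limit or range.

## Working session

There is one attempt and no reset: what is moved stays moved. The work goes in short steps, Python scripts to look and compute and a shell command to move; the robot and the scene stay as the last step left them, time stands still between calls to the robot, and variables do not carry over. Pictures are saved under pics/ and viewed, at most 10 in all, crops included, and the job is handed in when it is done.

```bash
mkdir -p pics; cat > h.py <<'E'
import numpy as np,cv2
from bench import ctrl
from scipy.spatial.transform import Rotation as R
def cam(n):
    d=ctrl.get_image(n); M=R.from_rotvec(np.ravel(d['rvec'])).as_matrix(); t=np.ravel(d['tvec'])
    h,w=d['depth'].shape; f=h/2/np.tan(np.radians(d['fov_y'])/2)
    v,u=np.mgrid[:h,:w]; z=d['depth']
    P=np.stack([(u-d['cx'])/f*z,(v-d['cy'])/f*z,z],-1)
    W=(P-t)@M; W[z==0]=np.nan
    return d,W
def save(d,n): cv2.imwrite('pics/'+n,d['image'][...,::-1])
def tool(world_delta):
    s=ctrl.get_state(); return R.from_rotvec(s['tool_rot']).inv().apply(world_delta)
E
python3 - <<'E'
from h import *
for n in('top','side'):
    d,W=cam(n); save(d,n+'0.png'); np.save(n+'0.npy',W); print(n,d['fov_y'],d['cx'],d['cy'],d['rvec'],d['tvec'])
s=ctrl.get_state(); print(s); print(R.from_rotvec(s['tool_rot']).as_matrix().round(3))
E
```

```text
top 54.13157691812098 257.2685597301781 190.52738285185072 [ 2.19134152 -2.15799644  0.14463081] [-0.03097784  0.54672321  1.27342276]
side 45.9213714340975 261.4180164377139 187.66304466419615 [ 0.09773451 -2.68800051  1.50273149] [0.51234185 0.13956872 1.33580916]
{'time': 0.1, 'joint_positions': array([ 1.31012399,  0.32178632, -0.07009659,  1.45153983,  0.02259835,
        1.37080215, -0.05690949]), 'qd': array([-7.20852284e-04, -5.45056410e-04,  1.00968955e-03, -3.65198416e-03,
       -8.48745484e-04, -1.28620033e-03,  8.65639847e-06]), 'joint_torque': array([-2.98388932e-04, -4.92571735e+01, -4.05837698e-01, -3.13397527e+01,
       -6.40383339e-02,  3.94389813e-02,  8.11624568e-05]), 'position': array([ 0.17619062, -0.62515376,  0.22155327]), 'tool_rot': array([-3.11028246e+00, -4.30064695e-01,  5.10656496e-04]), 'ft_force': array([-0.02903383,  0.39626687, -0.76570564]), 'torque': array([-0.00889126,  0.00274195,  0.00847492]), 'grip_force': 0.0, 'grip_width': 1.0034272989118946}
[[ 0.962  0.271 -0.001]
 [ 0.271 -0.962  0.002]
 [-0.    -0.002 -1.   ]]
```

View pics/top0.png

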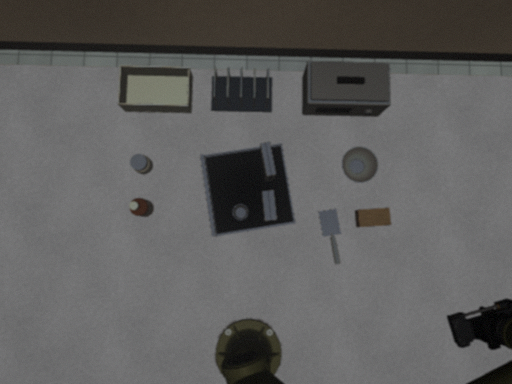

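View pics/side0.png

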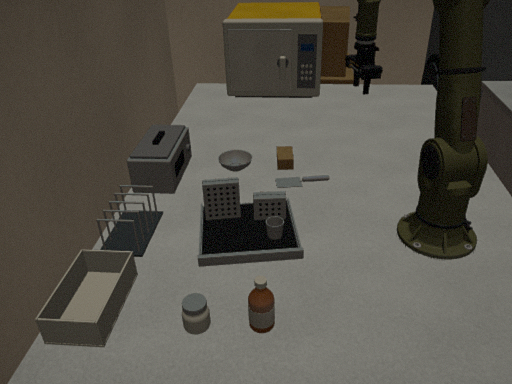

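The top view shows the tray at about (248,190), with the stop on its left edge (world +y). The tall cassette is at (267,160), the short one at (269,205), and the cup at (240,212). The bowl is at (360,164), the carton at (372,217) and the spatula at (333,235).

```bash
python3 - <<'E'
from h import *
W=np.load('top0.npy'); 
sub=W[120:250,180:320].reshape(-1,3); sub=sub[~np.isnan(sub[:,0])]
def rect(lo,hi,name,xr=(0,2)):
    m=(sub[:,2]>lo)&(sub[:,2]<hi)&(sub[:,0]>xr[0])&(sub[:,0]<xr[1]); p=sub[m]
    print(name,len(p),p[:,2].mean() if len(p) else 0); 
    if len(p)>3: print(cv2.minAreaRect((p[:,:2]*1000).astype(np.float32)), p.min(0),p.max(0))
rect(.12,.15,'tall'); rect(.075,.1,'short',(0,.58)); rect(.04,.065,'cup?',(0,.53)); rect(.026,.04,'stop')
rect(.0035,.05,'tray'); 
for n,(r,c) in dict(bowl=(164,360),carton=(217,372),spat=(222,330),spatend=(262,337),bowlR=(150,360),bowlL=(164,343)).items(): print(n,W[r,c])
W=np.load('side0.npy')
sub=W[160:270,190:310].reshape(-1,3); sub=sub[~np.isnan(sub[:,0])]
rect(.12,.15,'tall side'); rect(.075,.1,'short side',(0,.58));rect(.026,.036,'stop')
for uv in [(202,234),(199,259),(300,254),(288,200)]: print(uv,W[uv[1],uv[0]])
d,_=cam('top'); im=d['image'][130:245,190:330]; cv2.imwrite('pics/c.png',cv2.resize(im[...,::-1],None,fx=5,fy=5,interpolation=cv2.INTER_CUBIC))
E
```

```text
tall 342 0.13495406069765217
((640.1166381835938, -53.17033386230469), (109.19103240966797, 32.553672790527344), 11.245405197143555) [ 0.58454027 -0.07657094  0.12103261] [ 0.695227   -0.03025709  0.14247794]
short 364 0.08526826059013967
((494.02252197265625, -61.371734619140625), (99.8363265991211, 40.0728874206543), 6.407787799835205) [ 0.44373894 -0.08468851  0.07567427] [ 0.54379472 -0.03720151  0.09139176]
cup? 74 0.05307492350414857
((481.3430480957031, -8.787239074707031), (136.1775665283203, 70.83345794677734), 89.06275177001953) [ 0.44487249 -0.07628939  0.04048131] [0.51627397 0.05932451 0.06486791]
stop 373 0.0318222123672257
((548.9122314453125, 39.540122985839844), (287.9442443847656, 236.39401245117188), 9.782282829284668) [ 0.38831944 -0.08191184  0.02602268] [0.67304967 0.17947045 0.03900714]
tray 5856 0.008783849031148856
((575.1251220703125, 3.24169921875), (462.3515625, 500.20751953125), 1.1974464654922485) [ 0.34262892 -0.24339568  0.00350089] [0.80978774 0.25742647 0.04930443]
bowl [ 0.65187229 -0.39055383  0.00525098]
carton [ 0.4607183  -0.4169227   0.04542485
[... 291 characters left out ...]
805), 9.158935546875) [ 0.58611983 -0.07804231  0.12004301] [ 0.6959707  -0.02395906  0.14168009]
short side 324 0.08532409874974506
((493.9590759277344, -59.86643600463867), (99.11375427246094, 45.40324783325195), 6.013811111450195) [ 0.44495371 -0.08528887  0.07505913] [ 0.54460533 -0.03471925  0.09217715]
stop 874 0.03144781003940759
((552.960693359375, -114.08090209960938), (290.41119384765625, 570.9749145507812), 4.562341213226318) [ 0.38805065 -0.39424856  0.02600981] [0.70105619 0.1814355  0.03596732]
(202, 234) [0.68744919 0.0473569  0.01029899]
(199, 259) [0.6672692  0.1814355  0.02902989]
(300, 254) [0.39608159 0.13249746 0.01891188]
(288, 200) [ 0.43848363 -0.13676746  0.01939144]
```

View pics/c.png

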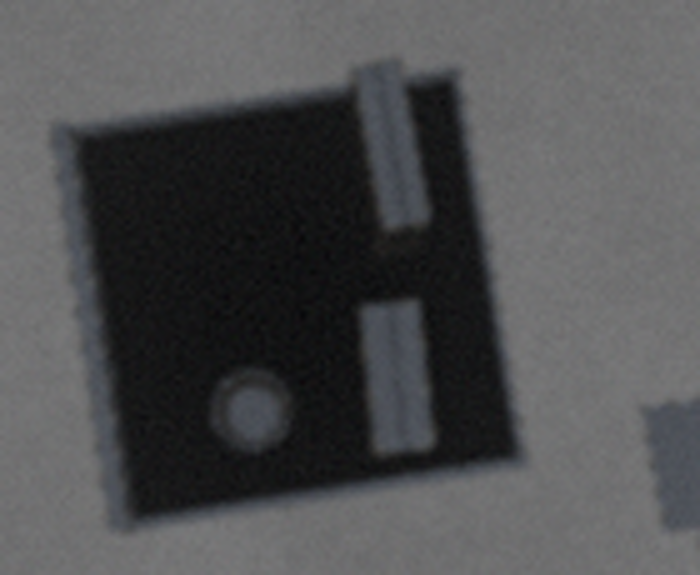

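```bash
python3 - <<'E'
from h import *
d,W=cam('top'); M=R.from_rotvec(np.ravel(d['rvec'])).as_matrix(); t=np.ravel(d['tvec']); f=192/np.tan(np.radians(d['fov_y'])/2)
def ray(u,v,z):
    u=190+(u+.5)/5-.5; v=130+(v+.5)/5-.5
    r=np.array([(u-d['cx'])/f,(v-d['cy'])/f,1])@M; o=-t@M; return (o+r*(z-o[2])/r[2])[:2]
c={k:ray(*p) for k,p in dict(TL=(58,125,.032),TR=(460,72,.014),BR=(522,460,.014),BL=(122,528,.032)).items()}
for k in c: print(k,c[k].round(4))
ang=lambda a,b:np.degrees(np.arctan2(*(b-a)[::-1]))
print(ang(c['BL'],c['TL']),ang(c['BR'],c['TR']),ang(c['BR'],c['BL'])-90,ang(c['TR'],c['TL'])-90)
ctr=sum(c.values())/4; print('ctr',ctr)
for nm,pts,z in [('tall',[(352,66),(400,60),(430,222),(385,230)],.136),('short',[(360,304),(418,300),(436,448),(374,455)],.086),('cup',[(208,408),(292,408),(251,366),(251,452)],.056)]:
    q=np.array([ray(*p,z) for p in pts]); print(nm,q.mean(0).round(4),q.round(4).tolist(), ang(q[3],q[0]),ang(q[2],q[1]))
for f_ in('top0','side0'):
    W=np.load(f_+'.npy').reshape(-1,3)
    m=(W[:,2]>.026)&(W[:,2]<.04)&(W[:,0]>.38)&(W[:,0]<.7)&(W[:,1]>.1)&(W[:,1]<.2); p=(W[m][:,:2]*1000).astype(np.float32); print(f_,m.sum(),cv2.minAreaRect(p))
E
```

```text
TL [0.6699 0.175 ]
TR [ 0.7175 -0.1075]
BR [ 0.442  -0.1527]
BL [0.3912 0.123 ]
10.577538010778158 9.329578639655143 10.44858321960082 9.558781181120679
ctr [0.55514731 0.00945111]
tall [ 0.64   -0.0532] [[0.6908, -0.027], [0.6954, -0.058], [0.5897, -0.0784], [0.584, -0.0496]] 11.93194047481954 10.906049143433679
short [ 0.4938 -0.0609] [[0.5416, -0.0358], [0.5449, -0.0744], [0.4469, -0.0872], [0.4417, -0.0463]] 6.002140526670214 7.442079944114209
cup [0.4728 0.0363] [[0.4726, 0.065], [0.4735, 0.0083], [0.5015, 0.0365], [0.4434, 0.0354]] 45.36777438086138 -134.77862125501292
top0 334 ((530.0687255859375, 148.81832885742188), (287.9445495605469, 14.548778533935547), 9.911343574523926)
side0 537 ((529.8786010742188, 149.26055908203125), (287.4552001953125, 23.268585205078125), 10.117521286010742)
```

```bash
python3 -m jog '[[[59,-37,0,0,0,-8.4,50],[118,-74,0,0,0,-16.8,50],[177,-110,0,0,0,-25.2,50],[237,-146,0,0,0,-33.6,50],[296,-183,0,0,0,-42,50],[355,-220,0,0,0,-50.4,50],[414,-256,0,0,0,-58.8,50],[474,-293,0,0,0,-67.2,50],[533,-330,0,0,0,-75.6,50],[595,-369,0,0,0,-84.3,50]]]'
python3 - <<'E'
from h import *
s=ctrl.get_state(); print(s['position'],R.from_rotvec(s['tool_rot']).as_matrix().round(4)); print(s['joint_positions'])
E
```

```text
time: 1.2
position: [0.515, -0.2554, 0.2227]
tool_rot: [2.013, 2.411, -0.001]
ft_force: [1.3, -0.9, 0.2]
grip_width: 0.572
grip_force: 0.0
[ 0.51503321 -0.25538017  0.22268512] [[-1.783e-01  9.840e-01  2.000e-04]
 [ 9.840e-01  1.783e-01 -7.000e-04]
 [-7.000e-04  1.000e-04 -1.000e+00]]
[ 0.87991914  0.1979644  -0.53085826  1.62817948  0.10295357  1.34289573
  0.51362092]
```

```bash
python3 -m jog '[[[30,40,0,0,0,0,50],[60,80,0,0,0,0,50],[90,120,0,0,0,0,50],[121,158,20,0,0,0,50],[121,158,50,0,0,0,50],[121,158,80,0,0,0,50],[121,158,105,0,0,0,50],[121,158,105,0,0,0,50],[121,158,105,0,0,0,50]]]'
python3 - <<'E'
from h import *
s=ctrl.get_state(); p=s['position']; print(p,R.from_rotvec(s['tool_rot']).as_matrix().round(3).tolist(),s['ft_force'])
d,W=cam('side'); cv2.imwrite('pics/s1.png',cv2.resize(d['image'][140:280,150:330,::-1],None,fx=4,fy=4))
a=np.radians(10);q=p[:2]-[.5547,.0092];print('tray',q@[np.cos(a),np.sin(a)],q@[-np.sin(a),np.cos(a)])
E
```

```text
time: 2.1
position: [0.6487, -0.1106, 0.1177]
tool_rot: [-2.021, -2.405, 0.0]
ft_force: [0.9, 0.1, 0.3]
grip_width: 0.571
grip_force: 0.0
[ 0.6487431  -0.11060769  0.1176949 ] [[-0.172, 0.985, -0.001], [0.985, 0.172, 0.0], [0.0, -0.001, -1.0]] [0.93743605 0.08134966 0.32415616]
tray 0.07180999136795793 -0.1343179540221016
```

View pics/s1.png

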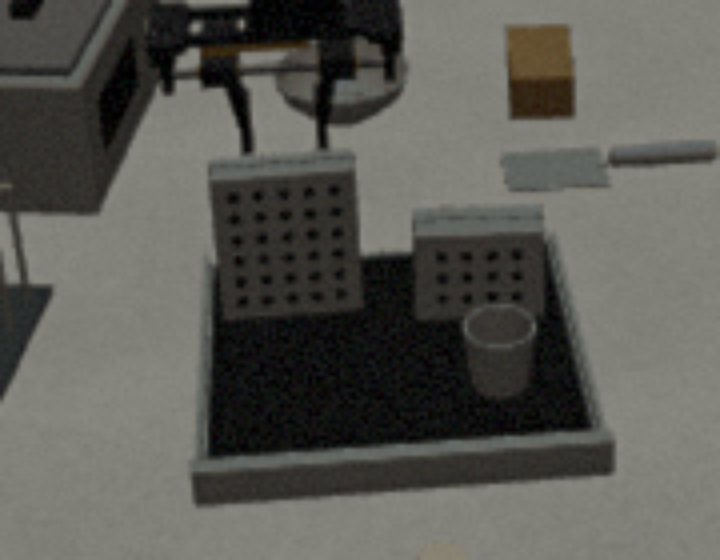

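Fingers are behind the tall cassette (crop 248,150 and 320,145), centred; short cassette and cup are untouched. Now I push.

```bash
python3 -m jog '[[[20,0,0,0,0,0,50],[30,0,0,0,0,0,50],[38,0,0,0,0,0,50],[46,0,0,0,0,0,50],[54,0,0,0,0,0,50],[62,0,0,0,0,0,50],[70,0,0,0,0,0,50],[78,0,0,0,0,0,50],[80,0,0,0,0,0,50],[80,0,0,0,0,0,50]]]'
python3 - <<'E'
from h import *
d,W=cam('side'); cv2.imwrite('pics/s2.png',cv2.resize(d['image'][140:280,150:330,::-1],None,fx=4,fy=4))
E
```

```text
time: 3.15
position: [0.635, -0.0311, 0.1175]
tool_rot: [2.02, 2.406, -0.0]
ft_force: [1.7, -0.7, -0.3]
grip_width: 0.578
grip_force: 0.0
```

View pics/s2.png

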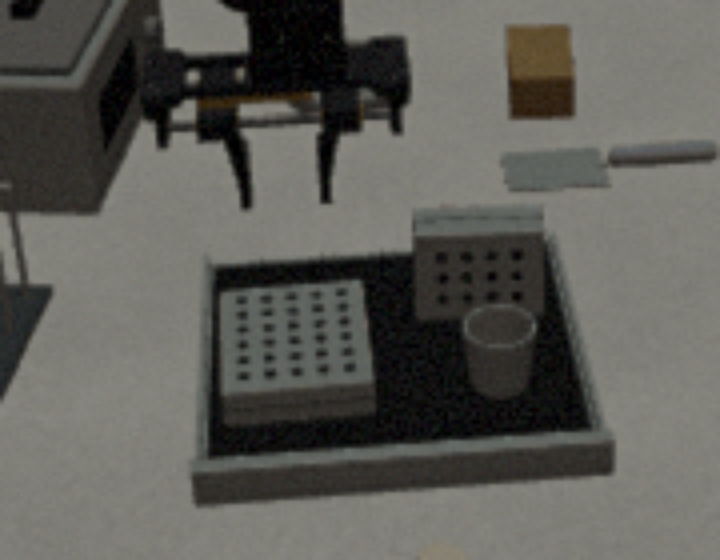

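The cassette lies flat (crop corners 220,290 to 372,415), short of the stop. Backing off and measuring.

```bash
python3 -m jog '[[[-25,0,0,0,0,0,50],[-50,0,0,0,0,0,50],[-50,0,0,0,0,0,50],[-50,0,0,0,0,0,50]]]'
cat > m.py <<'E'
from h import *
a=np.radians(10);X=np.array([np.cos(a),np.sin(a)]);Y=np.array([-np.sin(a),np.cos(a)]);O=np.array([.5547,.0092])
for n in('top','side'):
    d,W=cam(n); p=W.reshape(-1,3); q=p[:,:2]-O; q=np.stack([q@X,q@Y],1)*1000
    m=(p[:,2]>.031)&(p[:,2]<.047)&(q[:,0]>5)&(q[:,0]<138)&(q[:,1]<134)&(q[:,1]>-85); s=q[m]
    print(n,m.sum(),cv2.minAreaRect(s.astype(np.float32)),np.percentile(s,[1,99],axis=0).round(1).tolist())
s=ctrl.get_state(); p=s['position']; q=p[:2]-O; print('tcp tray',(q@X*1000).round(1),(q@Y*1000).round(1),p[2],s['ft_force'],s['time'])
E
python3 m.py
```

```text
time: 3.6
position: [0.6435, -0.0822, 0.1172]
tool_rot: [-2.023, -2.403, 0.0]
ft_force: [-0.1, 0.1, 0.2]
grip_width: 0.572
grip_force: 0.0
top 1154 ((71.99058532714844, 6.330272674560547), (110.52591705322266, 129.50180053710938), 1.3968919515609741) [[18.0, -57.0], [125.8, 69.7]]
side 1025 ((71.97631072998047, 6.655536651611328), (108.92137145996094, 137.4155731201172), 1.080698013305664) [[18.6, -56.2], [126.4, 73.2]]
tcp tray 72.0 -103.2 0.11749782252496657 [-0.57168273  0.25086099 -0.77571014] 3.7
```

```bash
python3 -m jog '[[[0,0,30,0,0,0,50],[0,0,60,0,0,0,50],[0,0,82,0,0,0,50],[0,0,92,0,0,0,50],[10,0,92,0,0,0,50],[22,0,92,0,0,0,50],[30,0,92,0,0,0,50],[38,0,92,0,0,0,50],[46,0,92,0,0,0,50],[52,0,92,0,0,0,50]]]'
python3 m.py
```

```text
time: 4.7
position: [0.6355, -0.03, 0.0266]
tool_rot: [2.02, 2.403, 0.0]
ft_force: [0.8, -2.4, 0.3]
grip_width: 0.577
grip_force: 1.5
top 955 ((73.03419494628906, 33.278175354003906), (108.09532165527344, 111.4561767578125), 89.77424621582031) [[18.8, -19.0], [126.6, 86.4]]
side 1068 ((73.45423126220703, 23.185680389404297), (110.63318634033203, 142.26548767089844), 0.533048689365387) [[19.6, -41.4], [126.4, 91.0]]
tcp tray 72.4 -51.0 0.02606325461760067 [0.75286191 0.52311171 0.09574719] 4.8
```

```bash
python3 -m jog '[[[8,0,0,0,0,0,50],[16,0,0,0,0,0,50],[24,0,0,0,0,0,50],[31,0,0,0,0,0,50],[37,0,0,0,0,0,50],[42,0,0,0,0,0,50],[44,0,0,0,0,0,50],[46,0,0,0,0,0,50],[46,0,0,0,0,0,50]]]'
python3 m.py
```

```text
time: 5.7
position: [0.6266, 0.0159, 0.0254]
tool_rot: [-2.02, -2.405, -0.0]
ft_force: [1.0, -2.6, 1.2]
grip_width: 0.577
grip_force: 1.0
top 891 ((72.45892333984375, 81.47691345214844), (104.94908142089844, 110.21773529052734), 89.98178100585938) [[18.6, 33.3], [126.1, 132.9]]
side 1130 ((73.02029418945312, 60.59636306762695), (110.61356353759766, 146.7510528564453), 0.025870658457279205) [[19.2, 1.1], [126.8, 133.4]]
tcp tray 71.9 -5.9 0.02530009364450286 [ 1.13581628 -0.15382362  1.68172861] 5.8
```

Nearly there; I'll press gently until the force rises.

```bash
for i in 1 2 3; do :; done; python3 -m jog '[[[1,0,0,0,0,0,50],[2,0,0,0,0,0,50],[3,0,0,0,0,0,50],[3,0,0,0,0,0,50]]]'
```

```text
time: 6.2
position: [0.6265, 0.0166, 0.0253]
tool_rot: [2.021, 2.403, -0.002]
ft_force: [2.0, -5.2, 1.5]
grip_width: 0.576
grip_force: 2.7
```

```bash
python3 -m jog '[[[1,0,0,0,0,0,50],[2,0,0,0,0,0,50],[2,0,0,0,0,0,50]]]'
```

```text
time: 6.5
position: [0.6265, 0.0167, 0.0254]
tool_rot: [2.02, 2.401, -0.005]
ft_force: [2.7, -7.7, -0.2]
grip_width: 0.57
grip_force: 4.1
```

The tool has stalled with the force rising, so the cassette is against the stop. Retreating and checking.

```bash
python3 -m jog '[[[-10,0,0,0,0,0,50],[-30,0,0,0,0,0,50],[-60,0,0,0,0,0,50],[-85,0,-20,0,0,0,50],[-95,0,-60,0,0,0,50],[-105,0,-100,0,0,0,50],[-115,0,-140,0,0,0,50],[-125,0,-170,0,0,0,50],[-125,0,-170,0,0,0,50],[-125,0,-170,0,0,0,50]]]'
python3 m.py
python3 - <<'E'
from h import *
d,W=cam('side'); cv2.imwrite('pics/s3.png',cv2.resize(d['image'][140:280,150:330,::-1],None,fx=4,fy=4))
E
```

```text
time: 7.5
position: [0.6475, -0.1016, 0.1957]
tool_rot: [-2.02, -2.406, -0.002]
ft_force: [-0.2, 0.2, -0.6]
grip_width: 0.57
grip_force: 0.0
top 1159 ((72.49063110351562, 69.41947174072266), (128.84475708007812, 110.96072387695312), 89.95719909667969) [[18.4, 6.4], [126.2, 132.4]]
side 1087 ((71.34115600585938, 68.96574401855469), (114.43077850341797, 132.3198699951172), 1.2959257364273071) [[19.2, 7.9], [127.0, 133.6]]
tcp tray 71.2 -124.7 0.1937985939965023 [-0.17574744  0.42684745 -0.59823799] 7.6
```

View pics/s3.png

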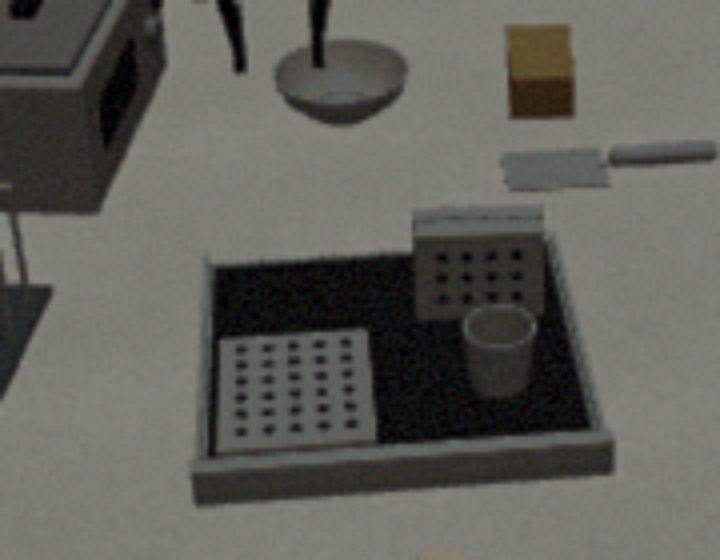

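The cassette lies flat and square against the stop (crop 220–375, 445). The short cassette and the cup have not moved.

```bash
python3 -c "
from bench import ctrl
print(ctrl.close_job())"
```

```text
the job is handed in; nothing more can be done
None
```

I tipped the taller cassette flat towards the stop and pushed it until it was square against it; the short cassette and cup look unmoved in the last picture. The job is handed in at about 8 s of robot time, but no verdict came back.

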